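# Load two forming dies with their blanks

### The job

Load both forming dies for pressing: put the round brass blank into the die with the round cavity and the square brass blank into the die with the square cavity. Lower each one in rather than dropping it, so that it lies flat on the cavity floor, and leave it there. Do not disturb the tape measure, the spring clamp or the scraper.

Things in the scene. Friction and masses are not known exactly. Their poses are not given: they have to be found in the camera images.
- round_blank: loose solid brass-coloured disc, 58 mm diameter, 16 mm thick, about 0.12 kg, lying flat on the bench. Origin: its centre, 8 mm above its underside; z is its axis, up at the start. Seated in its 7 mm deep cavity, its upper 9 mm stand above the die's top face, so grip it by its upper 7 mm or so
- square_blank: loose solid brass-coloured square plate, 48 x 48 mm, 16 mm thick, about 0.11 kg, lying flat on the bench. Origin: its centre, 8 mm above its underside; x and y are square to its sides, z up at the start. Fits at any quarter turn. Seated in its 7 mm deep cavity, its upper 9 mm stand above the die's top face, so grip it by its upper 7 mm or so
- round_die: fixed steel forming die: dark foot plate 116 x 116 x 8 mm, bright block 104 x 104 x 14 mm on it, top face 22 mm above the bench, dark screw heads at the corners. In the middle of its top a round cavity of 62 mm diameter, 7 mm deep (flat floor 15 mm above the bench), mouth chamfered 2 mm. Origin: centre of the die's underside, below the cavity's centre; z up
- square_die: fixed steel forming die: dark foot plate 116 x 116 x 8 mm, bright block 104 x 104 x 14 mm on it, top face 22 mm above the bench, dark screw heads at the corners. In the middle of its top a square cavity, 52 x 52 mm, 7 mm deep (flat floor 15 mm above the bench), mouth chamfered 2 mm. Origin: centre of the die's underside, below the cavity's centre; z up, x and y square to the cavity's sides
- tape_measure: bystander: loose yellow and black tape measure, 35 x 70 x 66 mm, standing on edge to the right; origin at the centre of its underside
- spring_clamp: bystander: loose black spring clamp, 55 x 90 x 17 mm, lying to the right; origin at the centre of its underside
- scraper: bystander: loose scraper with red handle, 68 x 210 x 18 mm, lying to the left; origin at the centre of its underside

How it is judged:
By the outcome, as a careful person would: the job done as asked, in the order asked, and still so for the second after the job is handed in, with the robot touching nothing.
It also fails if it takes over 51 s, if anything falls off the work surface, if the arm or the gripper's body presses on something with over 40 N, if the wrist force passes 120 N, or if a joint passes its speed limit or range.

### The arm

A 6-joint arm with a two-finger parallel gripper is mounted at the origin on a cart in front of the work surface, level with it; the furniture and walls round the work are solid. World frame = base frame: x ahead of the robot, y to its left, z up, the work surface at z = 0. Lengths are in m, angles in degrees, forces in N, time in s.
With the tool pointing down it reaches from about 0.275 to 0.775 m from the base axis. Payload 14.6 kg.
Tool frame: the origin (TCP) lies midway between the tips of the shut fingers; the grasp point (between the pads) lies 19 mm behind it; z points along the fingers, y is the line along which they close (so a half turn about z gives the same grasp; the last joint's range is limited). The gripper opens to 85 mm and grips with 20 to 120 N. Pads are 22 mm wide; open, the fingers measure 114 mm over their backs; the gripper's body (76 mm by 85 mm) begins 54 mm behind the grasp point. The pads swing forward as they close: fully open they stand 13 mm farther back than shut.
Start: joints at [-85.273, 15.075, -2.767, 72.158, 0, 81.102], TCP at [0.124, -0.51, 0.231] pointing down, gripper open.
Joint ranges: [-151.79, 151.79], [-50.71, 97.33], [-67.44, 78.34], [-121.81, 120.89], [-77.56, 73.72], [-180, 180]. Speed limits (degrees/s): [108.29, 108.29, 147.25, 159.86, 180, 180].

### API

Orientations are given as a 3x3 rotation matrix whose columns are the frame's x, y, z axes.
In Python, from cell import arm, workorder, grab_frame gives the robot as it stands (arm), with the cameras as plain functions and the job (workorder).
- The arm moves only by the tool move_tool, called after ">>>" as name([rows], argument=value, ...), one row to a line, values as JSON. Schema: {"type":"object","properties":{"offsets":{"type":"array","items":{"type":"object","properties":{"aperture":{"type":"number"},"pos":{"type":"array","items":{"type":"number"},"minItems":3,"maxItems":3},"turn_vec":{"type":"array","items":{"type":"number"},"minItems":3,"maxItems":3}},"additionalProperties":false,"required":["aperture"]},"minItems":1,"maxItems":12},"only":{"type":"string"},"quiet":{"type":"boolean"},"lines":{"type":"string"}},"required":["offsets"],"additionalProperties":false}. offsets is a list of rows, 1 to 12 of them, each an object with the fields aperture (the opening from 0.0 (shut) to 1.0 (fully open)), pos (a list: dx, dy, dz in shares of the most that a row can go, 1 being 62.5 mm), turn_vec (a list: a rotation vector rx, ry, rz in shares of 4 rad (1.0 is 4 rad)); a field left out counts as zero (the opening has to be given); each row shifts and turns the commanded pose from where the row before left it, along the tool's axes as they then stand; what a row does not reach is not made up. A row lasts 1/8 s, in which the tool goes at most 0.0625 m and 10.7 degrees, less where a joint would pass 70% of its speed; a pose out of reach is approached as far as the arm can. The fingers move at their own pace and stop on an object; the grip force is fixed at half the most. Time passes only in rows, so rows that do not move let the fingers close. The tool returns the time, the measured TCP pose, the force, the opening and the grip force at its end. only (a regular expression) keeps the lines of the reply that match it, lines (a string "A,B") keeps lines A to B, and quiet returns only ok. Shift and turn numbers lie between -1 and 1, and a call with a number outside is refused. Input that does not fit is refused with a message, and nothing moves.
- arm.sense(): the state, without advancing time (a new reading comes with each control period).
- grab_frame(name): name is "scene" or "side" or "wrist"; returns a dict with "color" (384x512x3 uint8, red, green, blue), "depth" (384x512 float32, m along the optical axis (not along the pixel's ray), 0 where there is no reading), "intrinsics" (3x3 intrinsics, pixels), "k1" (the pictures are not rectified: a ray, as slopes to the right and down, at radius r is drawn at 1 + k1 r^2 times it, then the intrinsics apply), "R" (3x3) and "t" (3): a world point X has camera coordinates R X + t. Camera axes: x right, y down, z forward; pixel columns grow to the right and rows downward; lengths in m; the calibration is good to about 2 mm. A picture is of the moment at which its call begins.
- workorder.job_done(): hands the job in; it is judged then, once.
The state is a dict: "time_s": time; "joints": joint angles; "qd": joint speeds; "effort": joint torques, N m; "eef_pos": TCP position; "orientation": TCP orientation; "wrist_force": force on the tool from outside, world axes, zero at the start; "wrist_torque": the same for the moment, N m; "gripper_width": opening from 0.0 (shut) to 1.0 (fully open); "finger_force": force on a finger pad.
Only numpy, scipy, OpenCV 4.12 (cv2) and the standard library are available. Lean on these libraries where they do the work, as an engineer would, in place of code of your own. Each camera call takes 0.05 s, during which the arm holds its last target. There are 200 camera calls.

## Working session

There is one attempt and no reset: what is moved stays moved. The work goes in short steps, Python scripts to look and compute and a tool call to move; the robot and the scene stay as the last step left them, time stands still between calls to the robot, and variables do not carry over. Pictures are saved under pics/ and viewed, at most 10 in all, crops included, and the job is handed in when it is done.

```bash
ls; mkdir -p pics; cat > h.py <<'E'
import numpy as np, cv2
from cell import arm, workorder, grab_frame
def grab(n,save=None):
    f=grab_frame(n)
    if save: cv2.imwrite('pics/'+save,f['color'][:,:,::-1])
    return f
def rays(f,uv):
    K=np.array(f['intrinsics'],float); k=float(f['k1'])
    uv=np.asarray(uv,float).reshape(-1,1,2)
    p=cv2.undistortPoints(uv,K,np.array([k,0,0,0.]),None,None,None) if False else cv2.undistortPoints(uv,K,np.array([k,0,0,0.]))
    p=p.reshape(-1,2); d=np.c_[p,np.ones(len(p))]
    R=np.array(f['R']);t=np.array(f['t'])
    return -R.T@t, d@R
def onplane(f,uv,z):
    c,d=rays(f,uv); s=(z-c[2])/d[:,2]
    return c+d*s[:,None]
E
python3 - <<'E'
from h import *
a=grab('scene','s0.png');b=grab('side','d0.png')
cv2.imwrite('pics/both.png',np.vstack([np.hstack([cv2.resize(x['color'][:,:,::-1],(400,300)) for x in (a,b)])]))
for f in (a,b): print(-np.array(f['R']).T@f['t'],f['k1'],f['intrinsics'][0])
print(arm.sense())
E
```

```text
cell.py
pics
[0.08888468 1.00661577 1.14015683] -0.1485969869678427 [465.30476918   0.         254.47181802]
[ 0.61700503 -0.78436271  0.78464235] -0.02426011321269236 [414.70611968   0.         255.0508066 ]
{'time_s': 0.1, 'joints': array([-8.52725807e+01,  1.50950956e+01, -2.79745830e+00,  7.21576620e+01,
       -5.86574032e-04,  8.11028262e+01]), 'qd': array([ 0.09655423, -0.11691651,  0.12851302,  0.02196123,  0.05323867,
       -0.00692046]), 'effort': array([ 4.12260502e-03, -6.38580179e+01,  3.85060537e+01,  9.94533591e-03,
        1.18619090e-05, -1.10617520e-05]), 'eef_pos': array([ 0.1236499 , -0.51000353,  0.2308993 ]), 'orientation': array([[ 9.71859985e-01,  2.35559255e-01, -8.24343297e-05],
       [ 2.35559237e-01, -9.71859601e-01,  8.72606374e-04],
       [ 1.25435913e-04, -8.67469386e-04, -9.99999616e-01]]), 'wrist_force': array([-0.09463773, -0.26334236, -0.07865612]), 'wrist_torque': array([ 0.043445  , -0.04215698,  0.01243467]), 'finger_force': 0.0, 'gripper_width': 0.999563172040284}
```

View pics/s0.png

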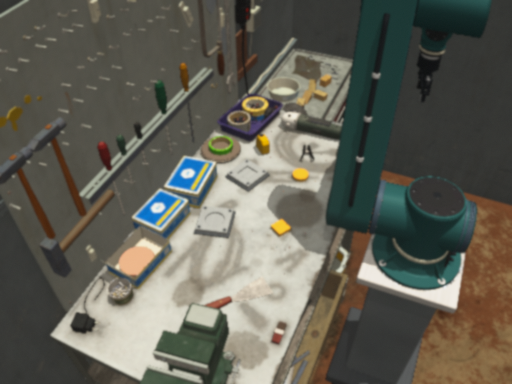

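View pics/d0.png

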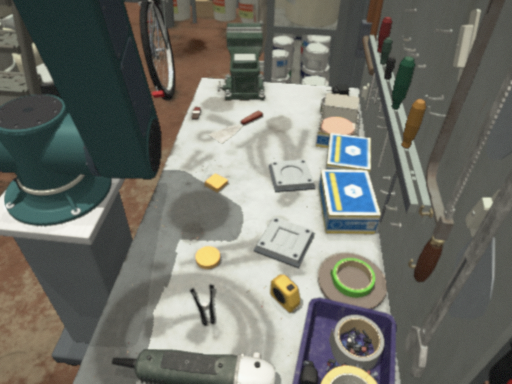

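The scene view shows the round blank at about (300,174), the square blank at (281,227), and dies at (215,221) and (246,175). In the side view they are at (208,257), (217,182), (292,175) and (284,241). Next I measure them and enlarge the dies.

```bash
cat > m.py <<'E'
from h import *
F={n:grab(n) for n in('scene','side')}
box={'scene':{'rb':(300,174,18),'sb':(281,227,18)},'side':{'rb':(208,257,22),'sb':(217,182,20)}}
for n,f in F.items():
    hsv=cv2.cvtColor(f['color'],cv2.COLOR_RGB2HSV)
    for k,(u,v,w) in box[n].items():
        m=cv2.inRange(hsv,(15,120,80),(35,255,255)); q=np.zeros_like(m); q[v-w:v+w,u-w:u+w]=m[v-w:v+w,u-w:u+w]
        c=max(cv2.findContours(q,cv2.RETR_EXTERNAL,cv2.CHAIN_APPROX_NONE)[0],key=cv2.contourArea)
        # brighter top only
        V=hsv[:,:,2]; print(n,k,cv2.boundingRect(c),np.percentile(V[q>0],[5,25,50,75,95]))
        for thr in (0,.9):
            qq=((q>0)&(V>thr*np.percentile(V[q>0],75))).astype(np.uint8)
            c=max(cv2.findContours(qq,cv2.RETR_EXTERNAL,cv2.CHAIN_APPROX_NONE)[0],key=cv2.contourArea).reshape(-1,2)
            P=onplane(f,c,.016)[:,:2]
            print(thr,'rect',cv2.minAreaRect((P*1000).astype(np.float32)))
S=[]
for n,b in (('scene',(190,155,80,85)),('side',(250,150,70,120))):
    x,y,w,h=b; S.append(cv2.resize(F[n]['color'][y:y+h,x:x+w,::-1],None,fx=4.9,fy=4.9,interpolation=cv2.INTER_CUBIC))
H=max(s.shape[0] for s in S)
cv2.imwrite('pics/dies.png',np.hstack([cv2.copyMakeBorder(s,0,H-s.shape[0],0,0,cv2.BORDER_CONSTANT) for s in S]))
E
python3 m.py
```

```text
scene rb (292, 168, 17, 13) [138.7 219.5 241.  246.  246. ]
0 rect ((453.38970947265625, -187.48040771484375), (58.36284637451172, 64.250732421875), 22.726150512695312)
0.9 rect ((455.0513000488281, -192.4119415283203), (53.133758544921875, 52.66243362426758), 77.33441925048828)
scene sb (271, 219, 20, 17) [147.65 201.5  240.5  246.   246.  ]
0 rect ((424.9232177734375, 74.17522430419922), (52.386497497558594, 56.01047897338867), 59.348045349121094)
0.9 rect ((427.97589111328125, 72.49917602539062), (41.8842887878418, 46.82396697998047), 59.238433837890625)
side rb (196, 247, 24, 21) [137.35 244.   248.   248.   249.  ]
0 rect ((456.8702697753906, -198.1631622314453), (53.27057647705078, 58.6102409362793), 9.79619312286377)
0.9 rect ((455.637451171875, -195.79864501953125), (53.107826232910156, 49.805206298828125), 39.778839111328125)
side sb (205, 175, 22, 16) [117.   179.25 247.   248.   248.  ]
0 rect ((429.59503173828125, 59.689002990722656), (50.224830627441406, 50.47578811645508), 60.87273025512695)
0.9 rect ((428.8879089355469, 66.39733123779297), (39.19321060180664, 42.7098274230957), 60.87273025512695)
```

View pics/dies.png

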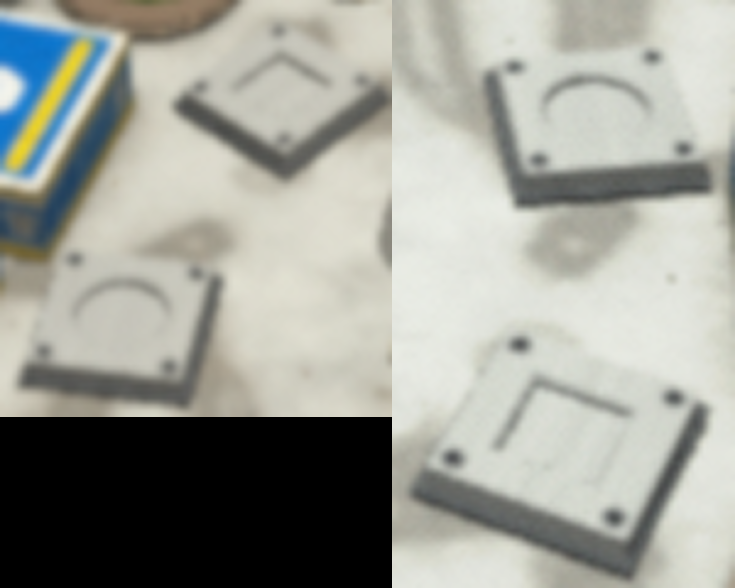

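The enlargements show the round die at scene (215,221) / side (292,175) and the square die at scene (246,175) / side (284,241), each with four clear screw heads. I'll use the screw heads to get the die poses.

```bash
python3 - <<'E'
from h import *
pts={'scene':((190,155),0,{'sq':[(279,30),(362,80),(284,139),(200,86)],'rd':[(75,259),(196,272),(169,367),(44,351)]}),
'side':((250,150),392,{'rd':[(515,66),(652,57),(683,148),(539,159)],'sq':[(519,344),(674,397),(614,516),(453,457)]})}
for n,(o,dx,d) in pts.items():
    f=grab(n)
    for k,p in d.items():
        uv=(np.array(p,float)-[dx,0]+.5)/4.9-.5+o
        P=onplane(f,uv,.022)[:,:2]; e=np.roll(P,-1,0)-P
        print(n,k,P.mean(0).round(4),np.hypot(*e.T).round(4),((np.degrees(np.arctan2(e[:,1],e[:,0]))+45)%90-45).round(1))
s=arm.sense();x=s['orientation'];print(s['time_s'])
f=grab('wrist','w0.png');print(-np.array(f['R']).T@f['t'],np.array(f['R']).round(3), f['intrinsics'][0])
E
```

```text
scene sq [ 0.6316 -0.1197] [0.0845 0.0842 0.0851 0.0845] [-19.4 -18.7 -19.3 -19.1]
scene rd [0.6366 0.1288] [0.0842 0.0861 0.0843 0.0846] [14.5 14.  13.5 14. ]
side rd [0.6371 0.1276] [0.0833 0.083  0.0834 0.0837] [13.4 13.6 13.8 13.5]
side sq [ 0.6318 -0.1197] [0.0841 0.0835 0.0836 0.0832] [-18.4 -19.  -18.6 -18.6]
0.3
[ 0.19887606 -0.49260467  0.37363591] [[ 0.236 -0.972  0.   ]
 [-0.926 -0.225  0.303]
 [-0.294 -0.072 -0.953]] [285.81813498   0.         260.2144972 ]
```

```bash
cat >> h.py <<'E'
def go(x,y,z,az=None):
    """print shift in tool axes to a TCP target, and rz (after it) to bring tool-x azimuth to az"""
    s=arm.sense();R=s['orientation']
    a=np.degrees(np.arctan2(R[1,0],R[0,0]))
    print('t',round(s['time_s'],2),'pos',s['eef_pos'].round(4),'az',a.round(1),'d',(R.T@(np.array([x,y,z])-s['eef_pos'])).round(4), '' if az is None else 'rz %.1f'%(-((az-a+180)%360-180)))
E
python3 - <<'E'
from h import *
f=grab('side'); print(onplane(f,[(192,287),(214,285),(205,326),(214,322),(272,282),(298,300)],.0).round(3)[:,:2])
go(.4555,-.194,.17,103.6)
E
```

```text
[[ 0.435 -0.273]
 [ 0.483 -0.262]
 [ 0.482 -0.362]
 [ 0.499 -0.351]
 [ 0.611 -0.238]
 [ 0.671 -0.278]]
t 0.4 pos [ 0.1237 -0.5102  0.2312] az 13.6 d [ 0.397  -0.2291  0.0612] rz -90.0
```

The manual's scale: shifts go in shares of 62.5 mm and turns go in shares of 4 rad. Converting my numbers, 0.0397 m is 0.6352, -0.0229 m is -0.3664.

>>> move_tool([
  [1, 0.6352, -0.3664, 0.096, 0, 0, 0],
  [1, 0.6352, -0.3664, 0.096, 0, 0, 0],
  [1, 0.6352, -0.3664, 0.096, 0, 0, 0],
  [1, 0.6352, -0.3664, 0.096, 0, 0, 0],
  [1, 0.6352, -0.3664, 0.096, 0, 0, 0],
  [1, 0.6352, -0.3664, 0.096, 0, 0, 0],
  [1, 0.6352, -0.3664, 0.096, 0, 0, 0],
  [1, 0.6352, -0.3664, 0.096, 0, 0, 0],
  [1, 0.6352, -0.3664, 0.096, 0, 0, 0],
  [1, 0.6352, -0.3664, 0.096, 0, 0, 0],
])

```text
refused: offsets[0]: [1, 0.6352, -0.3664, 0.096, 0, 0, 0] is not of type 'object' (schema: type "object"). Nothing was moved.
```

The call was refused and nothing moved: it wants a list of objects, one for each row. Same move again in that form.

>>> move_tool([
  {"aperture": 1, "pos": [0.6352, -0.3664, 0.096]},
  {"aperture": 1, "pos": [0.6352, -0.3664, 0.096]},
  {"aperture": 1, "pos": [0.6352, -0.3664, 0.096]},
  {"aperture": 1, "pos": [0.6352, -0.3664, 0.096]},
  {"aperture": 1, "pos": [0.6352, -0.3664, 0.096]},
  {"aperture": 1, "pos": [0.6352, -0.3664, 0.096]},
  {"aperture": 1, "pos": [0.6352, -0.3664, 0.096]},
  {"aperture": 1, "pos": [0.6352, -0.3664, 0.096]},
  {"aperture": 1, "pos": [0.6352, -0.3664, 0.096]},
  {"aperture": 1, "pos": [0.6352, -0.3664, 0.096]},
])

```text
time_s: 1.65
eef_pos: [0.4566, -0.193, 0.1712]
orientation: [[0.972, 0.236, 0.0], [0.236, -0.972, -0.0], [0.0, 0.0, -1.0]]
wrist_force: [-0.3, -1.3, 0.1]
gripper_width: 0.998
finger_force: 0.0
```

>>> move_tool([
  {"aperture": 1, "turn_vec": [0, 0, -0.0436]},
  {"aperture": 1, "turn_vec": [0, 0, -0.0436]},
  {"aperture": 1, "turn_vec": [0, 0, -0.0436]},
  {"aperture": 1, "turn_vec": [0, 0, -0.0436]},
  {"aperture": 1, "turn_vec": [0, 0, -0.0436]},
  {"aperture": 1, "turn_vec": [0, 0, -0.0436]},
  {"aperture": 1, "turn_vec": [0, 0, -0.0436]},
  {"aperture": 1, "turn_vec": [0, 0, -0.0436]},
  {"aperture": 1, "turn_vec": [0, 0, -0.0436]},
  {"aperture": 1},
])

```text
time_s: 2.9
eef_pos: [0.4555, -0.1942, 0.1713]
orientation: [[-0.235, 0.972, -0.0], [0.972, 0.235, 0.0], [0.0, -0.0, -1.0]]
wrist_force: [1.0, 0.3, -0.2]
gripper_width: 0.999
finger_force: 0.0
```

```bash
python3 - <<'E'
from h import *
grab('wrist','w1.png'); go(.4555,-.194,.17,103.6)
E
```

```text
t 2.95 pos [ 0.4555 -0.1942  0.1713] az 103.4 d [0.0002 0.     0.0013] rz -0.2
```

View pics/w1.png

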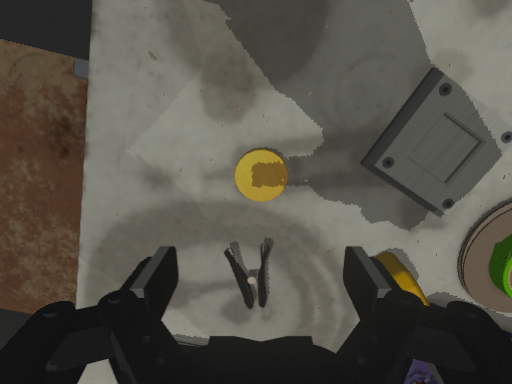

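The wrist view shows the round blank at (261,175), between the fingers, with the clamp below it at (250,270) and the square die at (440,145). Now a contour fit on the blank and the die screw heads.

```bash
cat >> h.py <<'E'
def blank(f,z,u=None,v=None,w=60):
    hsv=cv2.cvtColor(f['color'],cv2.COLOR_RGB2HSV); m=cv2.inRange(hsv,(14,110,50),(36,255,255))
    if u is not None:
        q=np.zeros_like(m); q[max(v-w,0):v+w,max(u-w,0):u+w]=m[max(v-w,0):v+w,max(u-w,0):u+w]; m=q
    m=cv2.morphologyEx(m,cv2.MORPH_CLOSE,np.ones((3,3)))
    c=max(cv2.findContours(m,cv2.RETR_EXTERNAL,cv2.CHAIN_APPROX_NONE)[0],key=cv2.contourArea).reshape(-1,2)
    P=(onplane(f,c,z)[:,:2]*1000).astype(np.float32)
    print('px',c.mean(0).round(1),'circle',cv2.minEnclosingCircle(P),'rect',cv2.minAreaRect(P))
def screws(f,z,box):
    x,y,w,h=box; g=cv2.cvtColor(f['color'],cv2.COLOR_RGB2GRAY)[y:y+h,x:x+w]
    m=cv2.adaptiveThreshold(g,255,cv2.ADAPTIVE_THRESH_MEAN_C,cv2.THRESH_BINARY_INV,25,20)
    for c in cv2.findContours(m,cv2.RETR_LIST,cv2.CHAIN_APPROX_NONE)[0]:
        M=cv2.moments(c)
        if 30<M['m00']<250:
            u=np.array([M['m10'],M['m01']])/M['m00']+[x,y]; print(u.round(1),M['m00'],onplane(f,u,z)[0,:2].round(4))
E
python3 - <<'E'
from h import *
f=grab('wrist'); blank(f,.016,261,175,45); screws(f,.022,(360,60,152,160))
go(.4555,-.194,.003)
E
```

```text
px [260.8 174.6] circle ((454.9873046875, -190.61129760742188), 29.363187789916992) rect ((455.2303771972656, -191.0085906982422), (56.95871353149414, 57.645999908447266), 58.082183837890625)
[447.9 202.6] 73.5 [ 0.6584 -0.1718]
[494.8 208.4] 153.0 [ 0.7106 -0.1661]
[388.7 161.4] 51.0 [ 0.5799 -0.1442]
[488.3 166.3] 91.5 [ 0.682  -0.1251]
[506.4 136.1] 83.5 [ 0.6852 -0.0926]
[461.6 152.4] 114.0 [ 0.6488 -0.1182]
[444.9  88.4] 101.0 [ 0.6062 -0.0652]
[415.   93.7] 219.0 [ 0.5804 -0.0763]
t 3.0 pos [ 0.4556 -0.1942  0.1713] az 103.4 d [ 0.0002 -0.      0.1683]
```

To row units: 0.045 m is 0.72, 0.013 m is 0.208.

>>> move_tool([
  {"aperture": 1, "pos": [0.032, 0, 0.72]},
  {"aperture": 1, "pos": [0, 0, 0.72]},
  {"aperture": 1, "pos": [0, 0, 0.72]},
  {"aperture": 1, "pos": [0, 0, 0.32]},
  {"aperture": 1, "pos": [0, 0, 0.208]},
  {"aperture": 1},
  {"aperture": 0},
  {"aperture": 0},
  {"aperture": 0},
  {"aperture": 0},
  {"aperture": 0},
  {"aperture": 0},
])

```text
time_s: 4.5
eef_pos: [0.4557, -0.1926, 0.0046]
orientation: [[-0.235, 0.972, 0.002], [0.972, 0.235, -0.001], [-0.001, 0.001, -1.0]]
wrist_force: [-3.3, 3.2, 15.5]
gripper_width: 0.648
finger_force: 60.1
```

```bash
python3 - <<'E'
from h import *
grab('wrist','w2.png'); s=grab('side'); cv2.imwrite('pics/d2.png',cv2.resize(s['color'][200:310,150:270,::-1],None,fx=5,fy=5,interpolation=cv2.INTER_CUBIC))
go(.4555,-.194,.003)
E
```

```text
t 4.6 pos [ 0.4557 -0.1925  0.0046] az 103.6 d [-0.0014 -0.0005  0.0016]
```

View pics/d2.png

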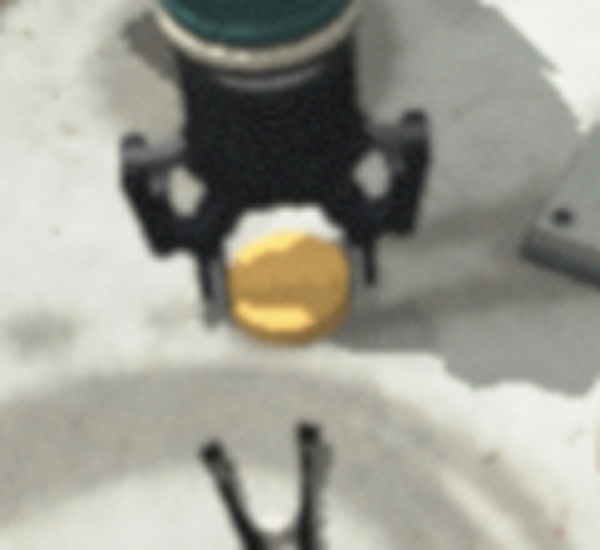

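The side crop shows the disc held between the pads at crop (290,290), with fingertips at crop (213,325) and (367,285). I'll use those to check tip height.

```bash
python3 - <<'E'
from h import *
f=grab('side'); c,d=rays(f,[(192.6,265),(223.4,257)])
for dd,y in zip(d,(-.211,-.1955)): print((c+dd*(y-c[1])/dd[1]).round(4))
go(.6369,.1282,.08)
E
```

```text
[ 0.4229 -0.211  -0.0035]
[ 0.4938 -0.1955  0.0179]
t 4.65 pos [ 0.4557 -0.1925  0.0047] az 103.6 d [ 0.269   0.2517 -0.0754]
```

To row units: -0.04 m is -0.64, -0.02 m is -0.32.

>>> move_tool([
  {"aperture": 0, "pos": [0, 0, -0.32]},
  {"aperture": 0, "pos": [0, 0, -0.64]},
  {"aperture": 0, "pos": [0, 0, -0.64]},
  {"aperture": 0},
])

```text
time_s: 5.15
eef_pos: [0.4566, -0.1931, 0.1062]
orientation: [[-0.235, 0.972, 0.005], [0.972, 0.235, -0.003], [-0.004, 0.004, -1.0]]
wrist_force: [0.8, 0.6, -1.7]
gripper_width: 0.646
finger_force: 64.1
```

```bash
python3 - <<'E'
from h import *
s=grab('side'); c=cv2.resize(s['color'][170:270,150:260,::-1],None,fx=5,fy=5,interpolation=cv2.INTER_CUBIC)
w=grab('wrist')['color'][:,:,::-1]
c=cv2.resize(c,(420,382)); w=w[120:384,130:390]; w=cv2.resize(w,(376,382))
cv2.imwrite('pics/l1.png',np.hstack([c,w]))
go(.6369,.1282,.1)
E
```

```text
t 5.25 pos [ 0.4551 -0.1922  0.1034] az 103.6 d [0.2687 0.2521 0.0034]
```

View pics/l1.png

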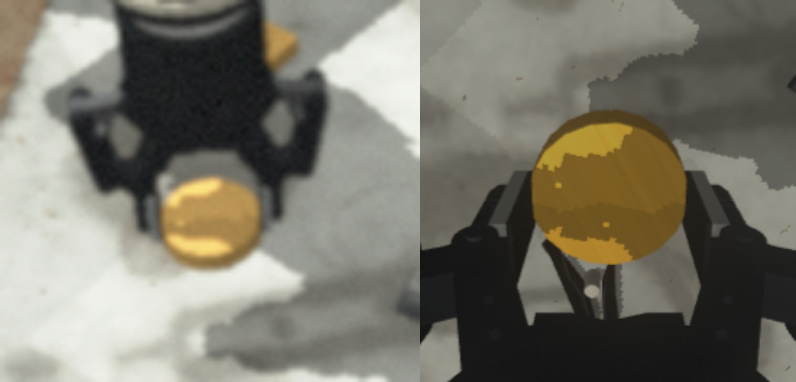

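The disc is held level. Next I use wrist depth to get the fingertip height and the disc's offset in the tool frame.

```bash
cat >> h.py <<'E'
def cloud(f):
    h,w=f['depth'].shape; v,u=np.mgrid[:h,:w]; d=f['depth'].ravel()
    c,r=rays(f,np.c_[u.ravel(),v.ravel()]); return c+r*d[:,None], d>0
def intool(P,s=None):
    s=s or arm.sense(); return (P-s['eef_pos'])@s['orientation']
E
python3 - <<'E'
from h import *
f=grab('wrist'); P,ok=cloud(f); T=intool(P)
hsv=cv2.cvtColor(f['color'],cv2.COLOR_RGB2HSV); y=cv2.inRange(hsv,(14,110,50),(36,255,255)).ravel()>0
near=ok&(np.abs(T[:,2])<.05)
b=near&y; print('blank z',np.percentile(T[b,2],[2,25,50,75,98]).round(4))
top=b&(np.abs(T[:,2]-np.median(T[b,2]))<.004)
print(top.sum(),T[top].min(0).round(4),T[top].max(0).round(4), cv2.minEnclosingCircle((T[top][:,:2]*1000).astype(np.float32)))
for s in (1,-1):
    q=near&~y&(s*T[:,1]>.027)&(s*T[:,1]<.06)&(T[:,0]>-.03)
    print(q.sum(),np.percentile(T[q,2],[50,90,97,99.5]).round(4), T[q][np.argsort(-T[q,2])[:12]][::3].round(4).tolist())
E
```

```text
blank z [-0.0129 -0.0121 -0.0117 -0.0112 -0.0008]
8579 [-0.0284 -0.0274 -0.0139] [ 0.0298  0.028  -0.0077] ((0.7875304222106934, -0.2874360978603363), 29.474891662597656)
1995 [-0.0332 -0.016  -0.0118 -0.0088] [[-0.0116, 0.0281, -0.0068], [0.0094, 0.0315, -0.0076], [0.0095, 0.0319, -0.0079], [0.0099, 0.0307, -0.0086]]
1890 [-0.0335 -0.0164 -0.0122 -0.0085] [[0.0093, -0.0323, -0.0074], [0.0095, -0.0301, -0.008], [0.0097, -0.0275, -0.0083], [0.0098, -0.0284, -0.0085]]
```

To row units: 0.0268 m is 0.4288, 0.0252 m is 0.4032.

>>> move_tool([
  {"aperture": 0, "pos": [0.4288, 0.4032, 0]},
  {"aperture": 0, "pos": [0.4288, 0.4032, 0]},
  {"aperture": 0, "pos": [0.4288, 0.4032, 0]},
  {"aperture": 0, "pos": [0.4288, 0.4032, 0]},
  {"aperture": 0, "pos": [0.4288, 0.4032, 0]},
  {"aperture": 0, "pos": [0.4288, 0.4032, 0]},
  {"aperture": 0, "pos": [0.4288, 0.4032, 0]},
  {"aperture": 0, "pos": [0.4288, 0.4032, 0]},
  {"aperture": 0, "pos": [0.4288, 0.4032, 0]},
  {"aperture": 0, "pos": [0.4288, 0.4032, 0]},
  {"aperture": 0},
])

```text
time_s: 6.68
eef_pos: [0.637, 0.1295, 0.1014]
orientation: [[-0.238, 0.971, -0.002], [0.971, 0.238, 0.0], [0.001, -0.002, -1.0]]
wrist_force: [-0.3, -0.0, -1.6]
gripper_width: 0.644
finger_force: 64.1
```

```bash
python3 - <<'E'
from h import *
f=grab('wrist','w3.png'); go(.6374,.1275,.035)
E
```

```text
t 6.72 pos [0.6364 0.1283 0.1016] az 103.7 d [-0.0011  0.001   0.0666]
```

View pics/w3.png

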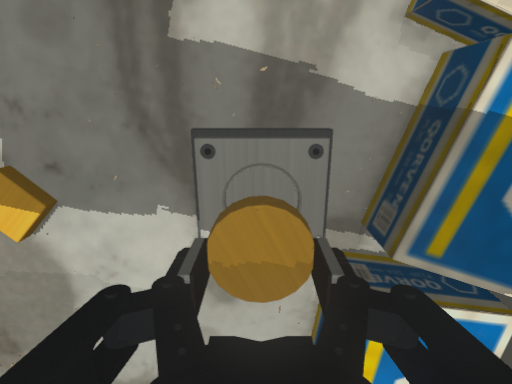

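The wrist view shows the disc over the die, whose far screws are at (208,151) and (316,151), with a blue box at the right near (350,280). I'll check the die reference and the box clearance.

```bash
python3 - <<'E'
from h import *
f=grab('wrist'); p=onplane(f,[(208,151),(316,151)],.022)[:,:2]; print(p.round(4))
a=np.radians(13.75);R=np.array([[np.cos(a),-np.sin(a)],[np.sin(a),np.cos(a)]])
h=.0421
print((np.array([.6369,.1282])+np.array([[-h,h],[h,h]])@R.T).round(4))
P,ok=cloud(f); hsv=cv2.cvtColor(f['color'],cv2.COLOR_RGB2HSV).reshape(-1,3); T=intool(P)
q=ok&(hsv[:,0]>95)&(hsv[:,0]<115)&(hsv[:,1]>150)
print('blue z',np.percentile(P[q,2],[5,50,95]).round(3)); n=q&(np.abs(T[:,0])<.06)
print('tool y min near',T[n,1].min() if n.any() else None, T[q][np.argsort(T[q,1])[:200:40]].round(3).tolist())
g=grab('side'); hs=cv2.cvtColor(g['color'],cv2.COLOR_RGB2HSV).reshape(-1,3); P,ok=cloud(g)
q=ok&(hs[:,0]>95)&(hs[:,0]<115)&(hs[:,1]>150)&(P[:,2]>.01); print('side blue min x',np.percentile(P[q],1,axis=0).round(3),P[q].max(0).round(3))
go(.6374,.1275,.035)
E
```

```text
[[0.5867 0.1589]
 [0.6683 0.1789]]
[[0.586  0.1591]
 [0.6678 0.1791]]
blue z [0.025 0.066 0.071]
tool y min near 0.027071273307949076 [[0.018, 0.027, -0.084], [-0.097, 0.081, 0.032], [-0.132, 0.093, 0.031], [-0.131, 0.094, 0.032], [-0.117, 0.095, 0.031]]
side blue min x [ 0.73  -0.075  0.022] [0.847 0.293 0.073]
t 6.83 pos [0.6361 0.1271 0.1023] az 103.6 d [0.0001 0.0015 0.0673]
```

To row units: 0.03 m is 0.48, 0.025 m is 0.4.

>>> move_tool([
  {"aperture": 0, "pos": [0, 0.0224, 0.48]},
  {"aperture": 0, "pos": [0, 0, 0.4]},
  {"aperture": 0, "pos": [0, 0, 0.16]},
  {"aperture": 0},
  {"aperture": 0},
])

```text
time_s: 7.45
eef_pos: [0.6387, 0.1277, 0.0393]
orientation: [[-0.235, 0.972, 0.001], [0.972, 0.235, 0.0], [-0.0, 0.001, -1.0]]
wrist_force: [0.3, 0.9, -1.1]
gripper_width: 0.644
finger_force: 64.1
```

```bash
python3 - <<'E'
from h import *
for i in range(3): f=grab('wrist'); go(.6374,.1275,.0196)
P,ok=cloud(f); T=intool(P); hsv=cv2.cvtColor(f['color'],cv2.COLOR_RGB2HSV)
y=(cv2.inRange(hsv,(14,110,50),(36,255,255)).ravel()>0)&ok&(np.abs(T[:,2]+.0117)<.004)
c,r=cv2.minEnclosingCircle((P[y][:,:2]*1000).astype(np.float32)); print(c,r)
E
```

```text
t 7.5 pos [0.6388 0.1278 0.0393] az 103.6 d [ 0.     -0.0014  0.0197] 
t 7.55 pos [0.6387 0.1279 0.0392] az 103.6 d [-0.0001 -0.0014  0.0196] 
t 7.6 pos [0.6386 0.128  0.0391] az 103.6 d [-0.0002 -0.0013  0.0195] 
(638.305908203125, 129.10302734375) 28.934797286987305
```

To row units: 0.005 m is 0.08, -0.0013 m is -0.0208.

>>> move_tool([
  {"aperture": 0, "pos": [-0.0064, -0.0208, 0.08]},
  {"aperture": 0, "pos": [0, 0, 0.064]},
  {"aperture": 0, "pos": [0, 0, 0.048]},
  {"aperture": 0, "pos": [0, 0, 0.032]},
  {"aperture": 0},
  {"aperture": 0},
])

```text
time_s: 8.35
eef_pos: [0.6371, 0.1272, 0.0243]
orientation: [[-0.236, 0.972, 0.0], [0.972, 0.236, 0.0], [-0.0, 0.0, -1.0]]
wrist_force: [0.1, -0.2, -2.3]
gripper_width: 0.646
finger_force: 64.1
```

>>> move_tool([
  {"aperture": 0, "pos": [0, 0, 0.032]},
  {"aperture": 0, "pos": [0, 0, 0.032]},
  {"aperture": 0, "pos": [0, 0, 0.016]},
  {"aperture": 0},
  {"aperture": 0},
])

```text
time_s: 8.98
eef_pos: [0.6371, 0.1273, 0.0198]
orientation: [[-0.236, 0.972, 0.0], [0.972, 0.236, 0.0], [-0.0, 0.0, -1.0]]
wrist_force: [-3.4, -0.6, 6.3]
gripper_width: 0.646
finger_force: 64.9
```

Contact comes at the expected seated height, so I release and retreat.

To row units: -0.045 m is -0.72, -0.02 m is -0.32.

>>> move_tool([
  {"aperture": 1},
  {"aperture": 1},
  {"aperture": 1},
  {"aperture": 1},
  {"aperture": 1, "pos": [0, 0, -0.32]},
  {"aperture": 1, "pos": [0, 0, -0.72]},
  {"aperture": 1, "pos": [0, 0, -0.72]},
  {"aperture": 1},
])

```text
time_s: 9.98
eef_pos: [0.6388, 0.1274, 0.1327]
orientation: [[-0.236, 0.972, 0.006], [0.972, 0.236, 0.0], [-0.001, 0.006, -1.0]]
wrist_force: [-0.0, 0.1, -0.1]
gripper_width: 0.996
finger_force: 0.0
```

```bash
python3 - <<'E'
from h import *
f=grab('wrist','w4.png'); blank(f,.031); P,ok=cloud(f); hsv=cv2.cvtColor(f['color'],cv2.COLOR_RGB2HSV)
y=(cv2.inRange(hsv,(14,110,50),(36,255,255)).ravel()>0)&ok&(np.hypot(P[:,0]-.637,P[:,1]-.128)<.027)
A=np.c_[P[y][:,:2]-[.637,.128],np.ones(y.sum())]; print('plane',np.linalg.lstsq(A,P[y,2],rcond=None)[0].round(4))
g=grab('side');blank(g,.016,217,182,20)
go(.428,.069,.15)
E
```

```text
px [257.9 189.4] circle ((636.1651000976562, 129.61143493652344), 29.47248077392578) rect ((636.1974487304688, 129.83767700195312), (56.51401901245117, 57.730682373046875), 13.620330810546875)
plane [ 0.0002 -0.0004  0.031 ]
px [216.  182.1] circle ((431.71246337890625, 62.317161560058594), 33.94294357299805) rect ((430.5240478515625, 61.095008850097656), (53.55799102783203, 52.29107666015625), 60.80377960205078)
t 10.07 pos [0.6371 0.1272 0.1292] az 103.6 d [-0.0074 -0.2169 -0.0209]
```

View pics/w4.png

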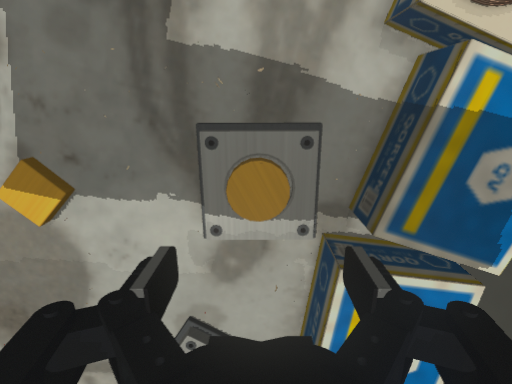

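The disc lies at the centre of the cavity at (258,189), and its top plane at 31.0 mm with no tilt confirms it is seated. Now the square blank, at left (38,190).

To row units: -0.0361 m is -0.5776, -0.0035 m is -0.056, 10 degrees is 0.0436.

>>> move_tool([
  {"aperture": 1, "pos": [-0.0192, -0.5776, -0.056]},
  {"aperture": 1, "pos": [-0.0192, -0.5776, -0.056]},
  {"aperture": 1, "pos": [-0.0192, -0.5776, -0.056]},
  {"aperture": 1, "pos": [-0.0192, -0.5776, -0.056]},
  {"aperture": 1, "pos": [-0.0192, -0.5776, -0.056]},
  {"aperture": 1, "pos": [-0.0192, -0.5776, -0.056]},
  {"aperture": 1, "turn_vec": [0, 0, 0.0436]},
  {"aperture": 1, "turn_vec": [0, 0, 0.0436]},
  {"aperture": 1, "turn_vec": [0, 0, 0.0436]},
  {"aperture": 1, "turn_vec": [0, 0, 0.0436]},
  {"aperture": 1, "turn_vec": [0, 0, 0.0131]},
  {"aperture": 1},
])

```text
time_s: 11.58
eef_pos: [0.4276, 0.0692, 0.1493]
orientation: [[0.49, 0.872, -0.002], [0.872, -0.49, 0.0], [-0.001, -0.002, -1.0]]
wrist_force: [0.0, 0.1, -0.4]
gripper_width: 1.002
finger_force: 0.0
```

```bash
python3 - <<'E'
from h import *
f=grab('wrist'); blank(f,.016); blank(grab('wrist'),.016)
P,ok=cloud(f); hsv=cv2.cvtColor(f['color'],cv2.COLOR_RGB2HSV)
y=(cv2.inRange(hsv,(14,110,50),(36,255,255)).ravel()>0)&ok&(np.abs(P[:,2]-.016)<.004)&(np.hypot(P[:,0]-.428,P[:,1]-.068)<.04)
print(cv2.minAreaRect((P[y][:,:2]*1000).astype(np.float32)),P[y,2].mean())
go(.428,.069,.001)
E
```

```text
px [447.9  16.1] circle ((641.9442138671875, 127.66387176513672), 33.311832427978516) rect ((635.0809936523438, 115.53059387207031), (32.759090423583984, 66.60054016113281), 60.539886474609375)
px [447.5  16.4] circle ((641.7784423828125, 127.16840362548828), 33.187294006347656) rect ((635.318603515625, 115.70504760742188), (32.791561126708984, 66.3704833984375), 60.59785461425781)
((428.91217041015625, 70.68655395507812), (47.972835540771484, 47.562870025634766), 59.95928955078125) 0.015959195598217624
t 11.68 pos [0.4278 0.0692 0.1497] az 60.7 d [-0.      0.0004  0.1487]
```

To row units: 0.045 m is 0.72, 0.0015 m is 0.024, 0.7 degrees is 0.0031.

>>> move_tool([
  {"aperture": 1, "pos": [0.024, 0.0048, 0.72], "turn_vec": [0, 0, 0.0031]},
  {"aperture": 1, "pos": [0, 0, 0.72]},
  {"aperture": 1, "pos": [0, 0, 0.48]},
  {"aperture": 1, "pos": [0, 0, 0.256]},
  {"aperture": 1, "pos": [0, 0, 0.1552]},
  {"aperture": 1},
  {"aperture": 0},
  {"aperture": 0},
  {"aperture": 0},
  {"aperture": 0},
  {"aperture": 0},
  {"aperture": 0},
])

```text
time_s: 13.18
eef_pos: [0.4296, 0.0704, 0.0054]
orientation: [[0.501, 0.865, 0.001], [0.865, -0.501, -0.0], [0.001, 0.001, -1.0]]
wrist_force: [-2.7, -0.3, 14.0]
gripper_width: 0.538
finger_force: 59.7
```

>>> move_tool([
  {"aperture": 0, "pos": [0, 0, -0.32]},
  {"aperture": 0, "pos": [0, 0, -0.64]},
  {"aperture": 0, "pos": [0, 0, -0.64]},
  {"aperture": 0},
  {"aperture": 0},
])

```text
time_s: 13.8
eef_pos: [0.429, 0.0704, 0.1042]
orientation: [[0.501, 0.865, -0.0], [0.865, -0.501, -0.0], [-0.0, -0.0, -1.0]]
wrist_force: [-1.2, -0.7, -1.3]
gripper_width: 0.538
finger_force: 63.3
```

```bash
cat >> h.py <<'E'
def held():
    f=grab('wrist','held%d.png'%int(arm.sense()['time_s']*100)); s=arm.sense(); P,ok=cloud(f); T=intool(P,s)
    hsv=cv2.cvtColor(f['color'],cv2.COLOR_RGB2HSV); y=cv2.inRange(hsv,(14,110,50),(36,255,255)).ravel()>0
    b=ok&y&(np.abs(T).max(1)<.045); m=np.percentile(T[b,2],30); top=b&(np.abs(T[:,2]-m)<.003)
    print('top z',m.round(4),'tool rect',cv2.minAreaRect((T[top][:,:2]*1000).astype(np.float32)),'world',cv2.minAreaRect((P[top][:,:2]*1000).astype(np.float32)))
    for k in (1,-1):
        q=ok&~y&(np.abs(T[:,2])<.05)&(k*T[:,1]>.022)&(k*T[:,1]<.05)&(T[:,0]>-.03)
        print('tip',np.sort(T[q,2])[-12::3].round(4))
E
python3 - <<'E'
from h import *
held(); go(.6317,-.1197,.1,71.1)
E
```

```text
top z -0.0111 tool rect ((0.5263481140136719, 0.7408809661865234), (47.8636589050293, 48.779537200927734), 89.50272369384766) world ((429.6086730957031, 70.47621154785156), (48.77911376953125, 47.86518859863281), 60.42695617675781)
tip [-0.0073 -0.0069 -0.0059 -0.0003]
tip [-0.0079 -0.0074 -0.007  -0.0069]
t 13.85 pos [0.4287 0.0704 0.1038] az 59.9 d [-0.0628  0.2709  0.0036] rz -11.2
```

To row units: 0.0338 m is 0.5408, -0.00785 m is -0.1256, -5.5 degrees is -0.024.

>>> move_tool([
  {"aperture": 0, "pos": [-0.1256, 0.5408, 0]},
  {"aperture": 0, "pos": [-0.1256, 0.5408, 0]},
  {"aperture": 0, "pos": [-0.1256, 0.5408, 0]},
  {"aperture": 0, "pos": [-0.1256, 0.5408, 0]},
  {"aperture": 0, "pos": [-0.1256, 0.5408, 0]},
  {"aperture": 0, "pos": [-0.1256, 0.5408, 0]},
  {"aperture": 0, "pos": [-0.1256, 0.5408, 0]},
  {"aperture": 0, "pos": [-0.1256, 0.5408, 0]},
  {"aperture": 0, "turn_vec": [0, 0, -0.024]},
  {"aperture": 0, "turn_vec": [0, 0, -0.024]},
  {"aperture": 0},
  {"aperture": 0},
])

```text
time_s: 15.35
eef_pos: [0.6314, -0.1193, 0.1038]
orientation: [[0.329, 0.944, -0.001], [0.944, -0.329, 0.0], [-0.0, -0.001, -1.0]]
wrist_force: [1.2, 0.7, -1.5]
gripper_width: 0.537
finger_force: 63.2
```

>>> move_tool([
  {"aperture": 0, "pos": [0, 0, 0.4]},
  {"aperture": 0, "pos": [0, 0, 0.4]},
  {"aperture": 0, "pos": [0, 0, 0.16]},
  {"aperture": 0},
  {"aperture": 0},
])

```text
time_s: 15.98
eef_pos: [0.6323, -0.1196, 0.0455]
orientation: [[0.327, 0.945, 0.001], [0.945, -0.327, -0.0], [0.0, 0.001, -1.0]]
wrist_force: [0.5, -0.2, -1.2]
gripper_width: 0.542
finger_force: 63.2
```

```bash
python3 - <<'E'
from h import *
held(); go(.6317,-.1197,.0204,71.1); go(.6317,-.1197,.0204,71.1)
E
ls -t pics | head -1
```

```text
top z -0.0106 tool rect ((0.41707611083984375, 0.30658531188964844), (47.70514678955078, 48.223541259765625), 89.72172546386719) world ((632.7136840820312, -119.30461883544922), (48.2235107421875, 47.70260238647461), 71.19343566894531)
tip [0.0475 0.0476 0.0477 0.0478]
tip [0.0476 0.0476 0.0476 0.0477]
t 16.02 pos [ 0.6323 -0.1196  0.0455] az 70.9 d [-0.0003 -0.0006  0.0251] rz -0.2
t 16.02 pos [ 0.6323 -0.1196  0.0455] az 70.9 d [-0.0003 -0.0006  0.0251] rz -0.2
held1597.png
```

To row units: 0.01 m is 0.16, -0.0007 m is -0.0112.

>>> move_tool([
  {"aperture": 0, "pos": [-0.0048, -0.0112, 0.16]},
  {"aperture": 0, "pos": [0, 0, 0.08]},
  {"aperture": 0, "pos": [0, 0, 0.048]},
  {"aperture": 0, "pos": [0, 0, 0.032]},
  {"aperture": 0},
  {"aperture": 0},
])

```text
time_s: 16.77
eef_pos: [0.6311, -0.1196, 0.0247]
orientation: [[0.327, 0.945, 0.0], [0.945, -0.327, -0.0], [0.0, 0.0, -1.0]]
wrist_force: [0.1, 0.2, -1.0]
gripper_width: 0.536
finger_force: 63.2
```

>>> move_tool([
  {"aperture": 0, "pos": [0, 0, 0.032]},
  {"aperture": 0, "pos": [0, 0, 0.032]},
  {"aperture": 0, "pos": [0, 0, 0.016]},
  {"aperture": 0},
  {"aperture": 0},
])

```text
time_s: 17.4
eef_pos: [0.631, -0.1196, 0.0205]
orientation: [[0.327, 0.945, 0.001], [0.945, -0.327, -0.0], [-0.0, 0.001, -1.0]]
wrist_force: [-3.8, 1.1, 13.4]
gripper_width: 0.539
finger_force: 64.7
```

Contact is again at the expected height (20.4 mm), so I release, retreat and check.

To row units: -0.045 m is -0.72, -0.02 m is -0.32.

>>> move_tool([
  {"aperture": 1},
  {"aperture": 1},
  {"aperture": 1},
  {"aperture": 1},
  {"aperture": 1, "pos": [0, 0, -0.32]},
  {"aperture": 1, "pos": [0, 0, -0.72]},
  {"aperture": 1, "pos": [0, 0, -0.72]},
  {"aperture": 1},
  {"aperture": 1},
])

```text
time_s: 18.52
eef_pos: [0.6308, -0.1195, 0.129]
orientation: [[0.327, 0.945, -0.001], [0.945, -0.327, 0.0], [0.0, -0.001, -1.0]]
wrist_force: [-0.4, 0.8, -0.7]
gripper_width: 0.998
finger_force: 0.0
```

```bash
python3 - <<'E'
from h import *
f=grab('wrist'); P,ok=cloud(f); hsv=cv2.cvtColor(f['color'],cv2.COLOR_RGB2HSV)
y=(cv2.inRange(hsv,(14,110,50),(36,255,255)).ravel()>0)&ok
for c,r in (((.6317,-.1197),.03),((.637,.128),.027)):
    q=y&(np.hypot(P[:,0]-c[0],P[:,1]-c[1])<r)&(P[:,2]>.025)
    if q.sum()<50: print('unseen');continue
    A=np.c_[P[q][:,:2]-c,np.ones(q.sum())]; print('plane',np.linalg.lstsq(A,P[q,2],rcond=None)[0].round(4),cv2.minAreaRect((P[q][:,:2]*1000).astype(np.float32)))
g=grab('side'); cv2.imwrite('pics/end.png',np.hstack([f['color'][:,100:500,::-1],g['color'][:,120:400,::-1]]))
E
```

```text
plane [0.107  0.0011 0.0319] ((631.4335327148438, -119.65972900390625), (47.94575119018555, 47.738590240478516), 70.88945770263672)
unseen
```

View pics/end.png

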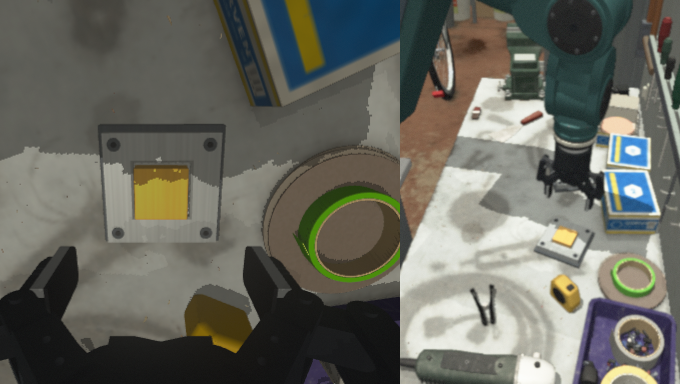

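The tail of the plane fit (slope 0.107 in x) suggests the square blank may be tilted. In the view it sits towards the left side of its cavity, with the gap at right (190,193). I'll check heights cell by cell.

```bash
python3 - <<'E'
from h import *
f=grab('wrist'); P,ok=cloud(f); hsv=cv2.cvtColor(f['color'],cv2.COLOR_RGB2HSV)
y=(cv2.inRange(hsv,(14,110,50),(36,255,255)).ravel()>0)&ok
a=np.radians(71.1);ex=np.array([np.cos(a),np.sin(a)]);ey=np.array([ex[1],-ex[0]])
L=(P[:,:2]-[.6317,-.1197])@np.c_[ex,ey]
for name,m in (('brass',y),('all',ok)):
    print(name)
    for i in range(4,-6,-1):
        print([ (round(float(np.median(P[q,2])*1000),1) if (q:=m&(np.abs(L[:,0]-i*.007)<.0035)&(np.abs(L[:,1]-j*.007)<.0035)).sum()>3 else None) for j in range(-5,6)])
q=y&(np.abs(L).max(1)<.035);Lq=L[q];print('ext',np.percentile(Lq,[.5,99.5],axis=0).round(4).tolist())
c=cv2.resize(f['color'][110:250,190:340,::-1],None,fx=4,fy=4,interpolation=cv2.INTER_CUBIC); cv2.imwrite('pics/sq.png',c)
E
```

```text
brass
[None, None, None, None, None, None, None, None, None, None, None]
[None, None, 30.4, 30.5, 30.5, 30.5, 30.5, 30.7, 30.6, None, None]
[None, None, 30.9, 31.2, 30.9, 30.9, 31.0, 31.1, 31.1, None, None]
[None, 16.8, 31.1, 31.1, 31.1, 30.9, 31.0, 31.3, 31.1, None, None]
[None, 19.4, 30.7, 30.9, 31.0, 30.8, 31.0, 31.0, 31.0, None, None]
[None, None, 31.1, 31.1, 31.2, 31.1, 30.9, 31.1, 30.8, None, None]
[None, None, 30.9, 30.9, 31.1, 31.1, 30.9, 31.0, 31.1, None, None]
[None, None, 31.0, 31.0, 31.1, 30.8, 31.1, 31.1, 31.0, None, None]
[None, None, None, None, None, None, None, None, None, None, None]
[None, None, None, None, None, None, None, None, None, None, None]
all
[22.0, 21.8, 21.4, 21.4, 21.5, 21.5, 21.3, 21.3, 21.3, 21.7, 22.1]
[22.2, 22.2, 221.4, 221.9, 30.3, 30.4, 30.4, 221.9, 31.4, 21.5, 22.0]
[208.9, 214.2, 216.5, 211.1, 212.0, 211.7, 211.4, 211.6, 216.1, 213.0, 207.6]
[22.0, 21.8, 206.9, 207.9, 209.2, 209.8, 209.3, 207.7, 206.1, 21.3, 193.4]
[22.0, 21.6, 30.7, 30.9, 31.0, 30.8, 31.0, 31.0, 31.0, 21.2, 208.0]
[22.2, 21.9, 31.1, 31.1, 31.2, 31.1, 30.9, 31.1, 30.8, 21.3, 22.1]
[22.0, 21.6, 30.9, 30.9, 31.1, 31.1, 30.9, 31.0, 31.0, 20.9, 21.9]
[22.1, 21.9, 31.0, 31.0, 31.1, 30.8, 31.1, 31.1, 31.1, 21.2, 22.1]
[21.9, 21.8, 22.2, 22.0, 22.1, 22.0, 22.2, 22.0, 22.1, 21.9, 22.0]
[22.2, 22.2, 22.0, 22.2, 22.0, 22.1, 22.0, 22.0, 22.0, 22.0, 22.1]
ext [[-0.0233, -0.0245], [0.0238, 0.0231]]
```

View pics/sq.png

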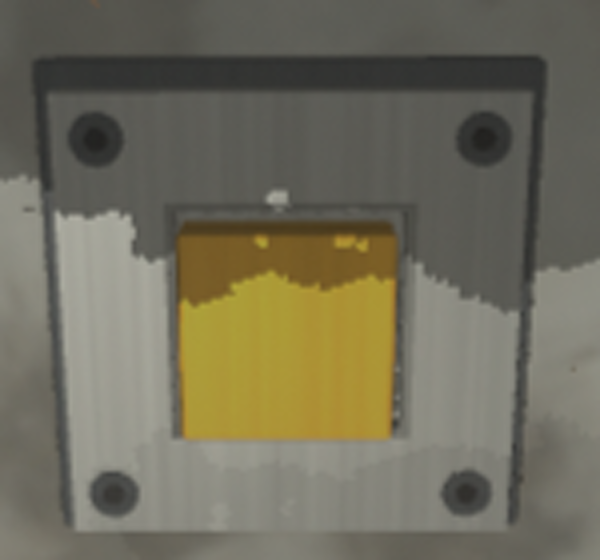

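The close view shows the square blank inside its cavity at (288,335). Its top is flat at 31.0 mm across the whole face, so it is seated; the apparent slope came from stray depth outliers.

```bash
python3 -c "from cell import arm, workorder, grab_frame; print(workorder.job_done())"
```

```text
the job is handed in; nothing more can be done
None
```

The job is handed in: the round and square blanks each lie flat in their matching die (both tops measured at 31.0 mm, the seated height) after about 19 s, and the arm's path stayed clear of the tape measure, clamp and scraper.

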